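# Put each cup back on its own saucer

## Robot

A 7-joint arm with a two-finger parallel gripper is mounted at the origin on the work surface. World frame = base frame: x ahead of the robot, y to its left, z up, the work surface at z = 0. Lengths are in mm, angles in rad, forces in N, time in s.
With the tool pointing down it reaches from about 400 to 875 mm from the base axis. Payload 4.4 kg.
Tool frame: the origin (TCP) lies midway between the tips of the shut fingers; the grasp point (between the pads) lies 19 mm behind it; z points along the fingers, y is the line along which they close (so a half turn about z gives the same grasp; the last joint's range is limited). The gripper opens to 85 mm and grips with 20 to 120 N. Pads are 22 mm wide; open, the fingers measure 114 mm over their backs; the gripper's body (76 mm by 85 mm) begins 54 mm behind the grasp point. The pads swing forward as they close: fully open they stand 13 mm farther back than shut.
Start: joints at [-1.202, 0.628, 0.038, 1.517, -0.027, 0.996, -0.02], TCP at [273.778, 589.545, 231.313] pointing down, gripper open.
Joint ranges: [-3.06, 3.06], [-0.37, 2.12], [-1.25, 1.32], [0.18, 2.47], [-1.1, 4.24], [0.23, 1.98], [-2.94, 2.94]. Speed limits (rad/s): [2.57, 2.57, 3.14, 3.14, 3.14, 3.14, 3.14].

## Interface

Orientations are given as [roll, pitch, yaw] about the fixed x, y, z axes, in that order (R = Rz(yaw) Ry(pitch) Rx(roll)).
In Python, from cell import ctrl gives the robot as it stands.
- The arm moves only by the shell command python3 -m handwheel 'ROWS'. ROWS is JSON, a list of rows, each a list of 3 entries, a list of its own where there are three numbers: the turn, a rotation vector about the tool's x, y, z in degrees, then the shift along the tool's x, y, z in m, then the closure, from 0 (fully open) to 1 (shut). A call has 1 to 5 rows; each row shifts and turns the commanded pose from where the row before left it, along the tool's axes as they then stand; what a row does not reach is not made up. A row lasts 1/12 s, in which the tool goes at most 41.7 mm and 7.16 degrees, less where a joint would pass 70% of its speed; a pose out of reach is approached as far as the arm can. A call is refused whole if a number of a shift passes 0.0417 or a number of a turn 7.16, either way. A call with a gripper value outside its range is refused whole. The fingers move at their own pace and stop on an object; the grip force is fixed at half the most. Time passes only in rows, so rows that do not move let the fingers close. It gives the time, the measured TCP pose, the force, the opening and the grip force at its end, in the units of the state.
- ctrl.read_state(): the state, without advancing time (a new reading comes with each control period).
- ctrl.get_image(name): name is "side" or "top" or "wrist"; returns a dict with "pixels" (480x640x3 uint8, red, green, blue), "fx", "fy", "cx", "cy" (pixels), "pose" (4x4, takes a point from camera to world coordinates); the wrist camera has in their place "T_tool_cam" (4x4, takes a point from camera to tool coordinates, whose origin is the TCP and whose axes are the flange's). Camera axes: x right, y up, looking along -z (the intrinsics and any distortion apply to the point x, -y, -z); pixel columns grow to the right and rows downward; lengths in mm; the calibration is good to about 2 mm. A picture is of the moment at which its call begins: read the wrist's pose just before it. There is no depth.
- ctrl.finish_job(): hands the job in; it is judged then, once.
The state is a dict: "clock": time; "qpos": joint angles; "qd": joint speeds; "tau": joint torques, N m; "eef_pos": TCP position; "tool_rot": TCP orientation; "force": force on the tool from outside, world axes, zero at the start; "torque": the same for the moment, N m; "width": finger opening in mm; "gripper_force": force on a finger pad.
Only numpy, scipy, OpenCV 4.12 (cv2) and the standard library are available. Lean on these libraries where they do the work, as an engineer would, in place of code of your own. Each camera call takes 0.05 s, during which the arm holds its last target. There are 200 camera calls.

## Task

The three cups have been set on one another's saucers: put the espresso cup on the small round saucer, the tall cup on the large round saucer and the square cup on the square saucer, each standing upright in the middle. Park a cup upright on the round rubber mat on the way; set the cups down rather than letting them drop, and leave the saucers, the portafilter, the thermometer and the bamboo paddle where they are.

Things in the scene. Friction and masses are not known exactly. Their poses are not given: they have to be found in the camera images.
- espresso_cup_mid (a point): Espresso cup: the small low round cream porcelain cup, 56 mm across at the rim, 52 mm high, wall 4 mm, foot 38 mm across; nearly upright sides above 20 mm. One ear (8 mm thick bar, 20 to 42 mm above the foot) reaches to 51 mm from the axis. 0.08 to 0.17 kg. Origin: the centre of the cup, half-way up on its upright axis, 26 mm above the underside of its foot. z points up; x points from the axis towards the ear.
- tall_cup_mid (a point): Tall cup: the big high round cream porcelain cup, 68 mm across at the rim and 65 mm lower down, 90 mm high, wall 4.5 mm, foot 50 mm across. One ear (8 mm thick bar, 30 to 70 mm above the foot) reaches to 61 mm from the axis. 0.17 to 0.34 kg. Origin: the centre of the cup, half-way up on its upright axis, 45 mm above the underside of its foot. z points up; x points from the axis towards the ear.
- square_cup_mid (a point): Square cup: the square cream porcelain cup, 60 by 60 mm outside with upright flat sides, 58 mm high, wall 5 mm, foot 44 mm square. One ear (8 mm thick bar, 20 to 44 mm above the foot) stands out from the middle of its +x side, to 54 mm from the axis; the two sides across y are plain. 0.14 to 0.28 kg. Origin: the centre of the cup, half-way up on its upright axis, 29 mm above the underside of its foot. z points up; x points from the axis towards the ear.
- small_saucer: Small round cream porcelain saucer, made for the espresso cup: 115 mm across, loose on the cart top. A cup stands on its flat floor, 68 mm across and 6 mm above the cart top; the rim slopes up to 15 mm. Origin: centre of its underside, z up.
- large_saucer: Large round cream porcelain saucer, made for the tall cup: 150 mm across, loose on the cart top. Flat floor 88 mm across, 6 mm above the cart top; the rim slopes up to 17 mm. Origin: centre of its underside, z up.
- square_saucer: Square cream porcelain saucer, made for the square cup: 120 by 120 mm, loose on the cart top. Flat floor 108 mm square, 8 mm above the cart top, inside a lip 13 mm high. Origin: centre of its underside, z up.
- rubber_mat: Round black rubber bar mat, 130 mm across and 6 mm thick, fixed on the cart top; empty at the start, the free spot. Origin: centre of its underside.
- portafilter: Bottomless portafilter lying on the cart top, to be left alone: steel ring 73 mm across (85 mm over its two lugs) and 30 mm high with a rosewood grip that reaches 202 mm from the ring's centre along +x. Origin: centre of the ring's underside.
- thermometer: Steel milk thermometer lying flat with its dial up, to be left alone: dial 45 mm across and 12 mm thick, thin stem reaching 148 mm from the dial's centre along +x. Origin: centre of the dial's underside.
- paddle: Bamboo stirring paddle lying flat, to be left alone: 187 mm long along x (its blade at +x), 28 mm wide, 6 mm thick. Origin: middle of its underside.
Not all that is in view belongs to the job. Leave any red look-alike of the part that bears tall_cup_mid alone. Leave any blue look-alike of the small_saucer alone.

How it is judged (in metres and radians):
On the way:
1. one of the cups stands upright and released on the rubber mat, its axis within 45 mm of the mat's centre (((horizontal distance between espresso_cup_mid and rubber_mat below 0.045 m and z of espresso_cup_mid in the frame of rubber_mat between 0.028 and 0.037 m and angle between espresso_cup_mid's own z axis and vertical below 0.1 rad and linear speed of espresso_cup below 0.02 m/s and contact force between espresso_cup and the fingers below 0.05 N) or (horizontal distance between tall_cup_mid and rubber_mat below 0.045 m and z of tall_cup_mid in the frame of rubber_mat between 0.047 and 0.056 m and angle between tall_cup_mid's own z axis and vertical below 0.1 rad and linear speed of tall_cup below 0.02 m/s and contact force between tall_cup and the fingers below 0.05 N) or (horizontal distance between square_cup_mid and rubber_mat below 0.045 m and z of square_cup_mid in the frame of rubber_mat between 0.031 and 0.04 m and angle between square_cup_mid's own z axis and vertical below 0.1 rad and linear speed of square_cup below 0.02 m/s and contact force between square_cup and the fingers below 0.05 N))), for 0.2 s.
At the end, for the whole second after the job is handed in: Espresso cup on the small round saucer, tall cup on the large round one, square cup on the square one: each upright (within 6 degrees) on the floor, axis within 12 mm of the saucer's centre, at rest, released. Each saucer within 20 mm of its start (horizontal distance between espresso_cup_mid and small_saucer below 0.012 m and z of espresso_cup_mid in the frame of small_saucer between 0.028 and 0.037 m and angle between each of espresso_cup_mid, tall_cup_mid, square_cup_mid's own z axis and vertical below 0.1 rad and linear speed of each of espresso_cup, tall_cup, square_cup below 0.02 m/s and contact force between each of espresso_cup, tall_cup, square_cup and the fingers below 0.05 N and horizontal distance between tall_cup_mid and large_saucer below 0.012 m and z of tall_cup_mid in the frame of large_saucer between 0.047 and 0.056 m and horizontal distance between square_cup_mid and square_saucer below 0.012 m and z of square_cup_mid in the frame of square_saucer between 0.033 and 0.042 m and distance of each of small_saucer, large_saucer, square_saucer from where it was at the start of the episode below 0.02 m); the robot touches nothing.
It fails at once if a cup is tipped by more than about 35 degrees (angle between any of espresso_cup_mid, tall_cup_mid, square_cup_mid's own z axis and vertical above 0.6 rad).
It fails at once if a cup is let fall from more than about 20 mm ((linear speed of espresso_cup above 0.63 m/s and contact force between espresso_cup and the fingers below 0.01 N) or (linear speed of tall_cup above 0.63 m/s and contact force between tall_cup and the fingers below 0.01 N) or (linear speed of square_cup above 0.63 m/s and contact force between square_cup and the fingers below 0.01 N)).
It fails at once if a saucer is shifted by more than 30 mm (distance of any of small_saucer, large_saucer, square_saucer from where it was at the start of the episode above 0.03 m).
It fails at once if the portafilter, the thermometer or the paddle is shifted by more than 20 mm (distance of any of portafilter, thermometer, paddle from where it was at the start of the episode above 0.02 m).
It also fails if it takes over 99 s, if anything falls off the work surface, if the arm or the gripper's body presses on something with over 40 N, if the wrist force passes 120 N, or if a joint passes its speed limit or range.

## Working session

There is one attempt and no reset: what is moved stays moved. The work goes in short steps, Python scripts to look and compute and a shell command to move; the robot and the scene stay as the last step left them, time stands still between calls to the robot, and variables do not carry over. Pictures are saved under pics/ and viewed, at most 14 in all, crops included, and the job is handed in when it is done.

```bash
ls; mkdir -p pics
python3 - <<'E'
from cell import ctrl
import cv2,numpy as np
s=ctrl.read_state();print(s)
for n in("top","side"):
    d=ctrl.get_image(n);cv2.imwrite(f"pics/{n}0.png",d["pixels"][:,:,::-1]);print(n,[d[k] for k in d if k!="pixels"],d.keys())
    np.save(f"{n}0.npy",d["pixels"])
E
```

```text
pics
{'clock': 0.0, 'qpos': array([-1.20177866,  0.62935032,  0.03843986,  1.51838366, -0.02698984,
        0.99633582, -0.02003816]), 'qd': array([ 4.52467938e-05,  1.95832154e-03, -8.10697144e-04, -8.67588097e-04,
       -2.99458654e-06,  1.10205053e-03, -1.81541887e-04]), 'tau': array([-1.38561732e-03, -5.63393712e+01,  1.22597516e+00, -1.93444902e+01,
        1.11124539e-02,  1.06190558e-02, -4.02865837e-06]), 'eef_pos': array([273.51247552, 588.93923756, 230.38135908]), 'tool_rot': array([-3.13963379e+00,  3.40819873e-05,  2.70674373e+00]), 'force': array([ 0.80131042,  0.26447126, -0.32891954]), 'torque': array([-0.03025392,  0.00406505,  0.01982263]), 'gripper_force': 0.0, 'width': 85.19728396805559}
top [491.0895304668744, 491.0895304668744, 318.36330823294077, 245.94474115426416, array([[-2.39969647e-02,  9.93289930e-01, -1.13133816e-01,
         3.72263149e+02],
       [-9.99658222e-01, -2.26673852e-02,  1.30242009e-02,
        -1.05086582e+02],
       [ 1.03723598e-02,  1.13407691e-01,  9.93494393e-01,
         1.10079969e+03],
       [ 0.00000000e+00,  0.00000000e+00,  0.00000000e+00,
         1.00000000e+00]])] dict_keys(['pixels', 'fx', 'fy', 'cx', 'cy', 'pose'])
side [541.6834388767489, 541.6834388767489, 322.05601067867195, 238.21673600659034, array([[ 9.70990592e-01,  1.47864643e-01, -1.87918378e-01,
         2.40455873e+02],
       [-2.39077753e-01,  5.85974357e-01, -7.74258278e-01,
        -1.19424974e+03],
       [-4.37007266e-03,  7.96724607e-01,  6.04326735e-01,
         9.22263167e+02],
       [ 0.00000000e+00,  0.00000000e+00,  0.00000000e+00,
         1.00000000e+00]])] dict_keys(['pixels', 'fx', 'fy', 'cx', 'cy', 'pose'])
```

View pics/top0.png

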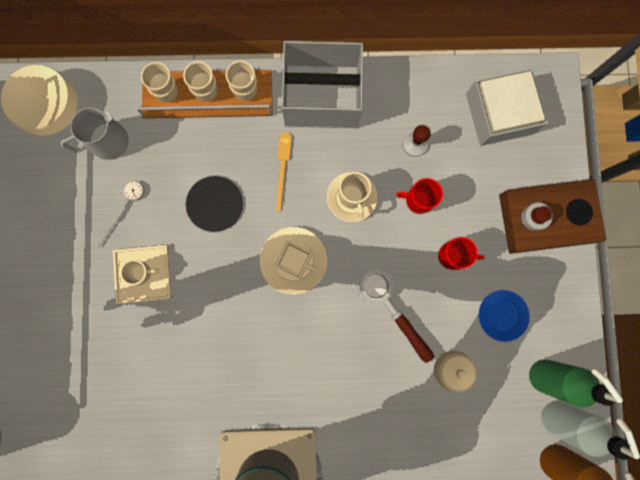

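View pics/side0.png

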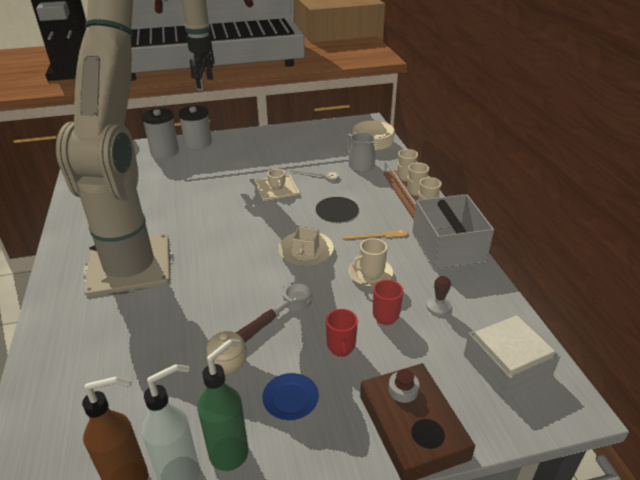

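The top view shows the espresso cup (133,272) on the square saucer, the square cup (294,260) on the large saucer, the tall cup (355,190) on the small saucer, and the mat at (215,204).

The look-alikes are the three rack cups at (158,80), (198,78) and (240,78), the red mugs at (424,195) and (459,253), and the blue saucer at (504,315). The cream cups standing on cream saucers, with one ear each, fit the description. I'll confirm this in one crop and measure.

```bash
cat > h.py <<'E'
import numpy as np,cv2
from cell import ctrl
from scipy.spatial.transform import Rotation as R
def ray(d,uv,pose=None):
    P=d["pose"] if pose is None else pose
    uv=np.atleast_2d(np.asarray(uv,float))
    v=np.c_[(uv[:,0]-d["cx"])/d["fx"],-(uv[:,1]-d["cy"])/d["fy"],-np.ones(len(uv))]
    return P[:3,3],v@P[:3,:3].T
def onz(d,uv,z,pose=None):
    o,v=ray(d,uv,pose);return o+v*((z-o[2])/v[:,2])[:,None]
def proj(d,X,pose=None):
    P=d["pose"] if pose is None else pose
    c=(np.atleast_2d(X)-P[:3,3])@P[:3,:3]
    return np.c_[d["cx"]+d["fx"]*c[:,0]/-c[:,2],d["cy"]-d["fy"]*c[:,1]/-c[:,2]]
def tri(a,b):
    # a,b=(o,v) -> nearest point, gap
    (o1,v1),(o2,v2)=a,b;v1,v2=v1.ravel(),v2.ravel()
    t=np.linalg.lstsq(np.c_[v1,-v2],o2-o1,rcond=None)[0]
    p,q=o1+t[0]*v1,o2+t[1]*v2;return (p+q)/2,np.linalg.norm(p-q)
def wrist():
    s=ctrl.read_state();d=ctrl.get_image("wrist")
    T=np.eye(4);T[:3,:3]=R.from_euler("xyz",s["tool_rot"]).as_matrix();T[:3,3]=s["eef_pos"]
    d["pose"]=T@d["T_tool_cam"];return s,d
def totool(s,target,yaw=None):
    M=R.from_euler("xyz",s["tool_rot"])
    out=M.inv().apply(np.asarray(target)-s["eef_pos"])/1000
    print("tool shift m",out.round(4))
    if yaw is not None:
        dy=(yaw-s["tool_rot"][2]+np.pi/2)%np.pi-np.pi/2
        Mt=R.from_euler("xyz",[np.pi,0,s["tool_rot"][2]+dy])
        print("turn deg",np.degrees((M.inv()*Mt).as_rotvec()).round(2),"q7",s["qpos"][6].round(2))
E
python3 - <<'E'
from h import *
d=ctrl.get_image("top");np.save("top.npy",d["pixels"])
im=np.ascontiguousarray(d["pixels"][:,:,::-1])
sat=cv2.cvtColor(im,cv2.COLOR_BGR2HSV)
m=((sat[:,:,0]>12)&(sat[:,:,0]<35)&(sat[:,:,1]>60)).astype(np.uint8)*255
m=cv2.morphologyEx(m,cv2.MORPH_OPEN,np.ones((3,3)))
cs,_=cv2.findContours(m,cv2.RETR_EXTERNAL,cv2.CHAIN_APPROX_NONE)
for c in cs:
    if cv2.contourArea(c)>1000:
        (x,y),r=cv2.minEnclosingCircle(c);print(round(x),round(y),round(r,1),cv2.contourArea(c),cv2.minAreaRect(c))
mm=(im.max(2)<45).astype(np.uint8)*255
cs,_=cv2.findContours(mm,cv2.RETR_EXTERNAL,cv2.CHAIN_APPROX_NONE)
for c in cs:
    if cv2.contourArea(c)>1500:
        e=cv2.fitEllipse(c);print("dark",e,onz(d,[e[0]],6))
for n,uv,z in[("esp",(133,272),60),("squ",(294,260),64),("tall",(355,188),96),("sqsau",(142,274),12),("large",(293,260),17),("small",(352,196),15)]:
    print(n,onz(d,[uv],z).round(0))
crop=cv2.resize(im[120:320,90:390],None,fx=2.6,fy=2.6,interpolation=cv2.INTER_CUBIC)
cv2.imwrite("pics/crop1.png",crop)
E
```

```text
268 456 53.0 3354.0 ((267.5, 454.0), (50.0, 97.0), 90.0)
455 371 21.9 1309.0 ((454.5, 371.0), (40.0, 41.0), 90.0)
141 274 38.3 2921.5 ((141.13705444335938, 273.9187927246094), (55.572696685791016, 56.14267349243164), 85.91438293457031)
293 260 34.0 3467.5 ((293.0, 260.0), (66.0, 66.0), 90.0)
352 196 25.6 1930.0 ((351.5, 196.5), (49.0, 49.0), 90.0)
39 99 38.5 4061.5 ((38.592308044433594, 99.33845520019531), (76.2813491821289, 67.22682189941406), 29.744882583618164)
206 86 67.1 4907.0 ((206.37838745117188, 83.270263671875), (45.05758285522461, 130.6158447265625), 88.66777801513672)
620 108 65.3 3360.5 ((616.0, 108.5), (125.0, 46.0), 90.0)
468 40 105.5 2565.0 ((467.5810852050781, 44.46216583251953), (17.26987075805664, 211.00146484375), 88.9583740234375)
esp [[444. 274.  60.]]
squ [[462. -66.  64.]]
tall [[ 607. -198.   96.]]
sqsau [[443. 272.  12.]]
large [[466. -62.  17.]]
small [[ 607. -198.   15.]]
```

View pics/crop1.png

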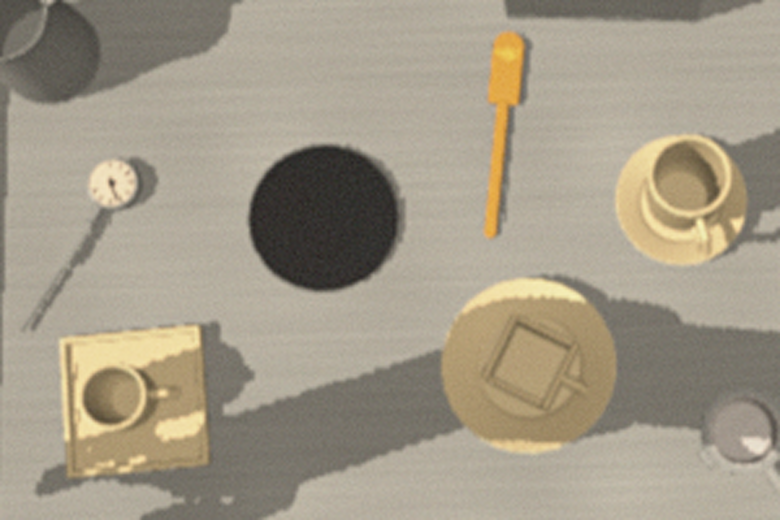

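Confirmed: each cream cup with its ear stands on a wrong saucer, there is one empty black mat at crop (323,217), and the espresso ear points right (world −y). I'll go above the espresso cup.

Run:
```python
from h import *
s=ctrl.read_state();totool(s,[444,274,230],np.radians(83))
d=ctrl.get_image("wrist");print(d["T_tool_cam"].round(3).tolist(),d["fx"],d["cx"],d["cy"])
t=ctrl.get_image("top");print(onz(t,[[215,204]],6).round(1))
```

```text
tool shift m [-0.2873 -0.214   0.0009]
turn deg [-7.000e-02  5.000e-02  7.209e+01] q7 -0.02
[[-0.002, 0.966, 0.259, 65.41], [1.0, 0.001, 0.001, -0.116], [0.001, 0.259, -0.966, -142.995], [0.0, 0.0, 0.0, 1.0]] 381.3696081257515 321.96817868115096 239.31206472960335
[[597.7 111.9   6. ]]
```

```bash
for i in 1 2; do python3 -m handwheel '[[[0,0,0],[-0.0287,-0.0214,0],0],[[0,0,0],[-0.0287,-0.0214,0],0],[[0,0,0],[-0.0287,-0.0214,0],0],[[0,0,0],[-0.0287,-0.0214,0],0],[[0,0,0],[-0.0287,-0.0214,0],0]]'; done
for i in 1 2; do python3 -m handwheel '[[[0,0,7.1],[0,0,0],0],[[0,0,7.1],[0,0,0],0],[[0,0,7.1],[0,0,0],0],[[0,0,7.1],[0,0,0],0],[[0,0,7.1],[0,0,0],0]]';done
python3 -m handwheel '[[[0,0,0],[0,0,0],0],[[0,0,0],[0,0,0],0],[[0,0,0],[0,0,0],0]]'
python3 - <<'E'
from h import *
s,d=wrist();print(s["eef_pos"],s["tool_rot"])
cv2.imwrite("pics/w1.png",d["pixels"][:,:,::-1])
np.savez("w1.npz",p=d["pixels"],pose=d["pose"])
E
```

```text
clock: 0.67
eef_pos: [359.4, 430.5, 231.3]
tool_rot: [-3.142, 0.0, 2.707]
force: [0.6, -0.1, 0.3]
width: 85.3
gripper_force: 0.0
clock: 1.08
eef_pos: [444.5, 272.9, 231.4]
tool_rot: [3.141, 0.0, 2.707]
force: [0.4, 0.0, -0.1]
width: 85.0
gripper_force: 0.0
clock: 1.5
eef_pos: [444.0, 274.4, 231.3]
tool_rot: [3.141, -0.0, 2.081]
force: [0.3, -0.7, 0.6]
width: 85.5
gripper_force: 0.0
clock: 1.92
eef_pos: [443.9, 274.6, 231.3]
tool_rot: [-3.142, -0.0, 1.462]
force: [0.3, -1.3, 0.2]
width: 85.8
gripper_force: 0.0
clock: 2.17
eef_pos: [443.8, 274.7, 231.3]
tool_rot: [-3.141, -0.0, 1.471]
force: [0.1, 0.1, 0.5]
width: 85.5
gripper_force: 0.0
[443.82892441 274.68164103 231.2856012 ] [-3.14146409e+00 -7.79810821e-05  1.47085475e+00]
```

View pics/w1.png

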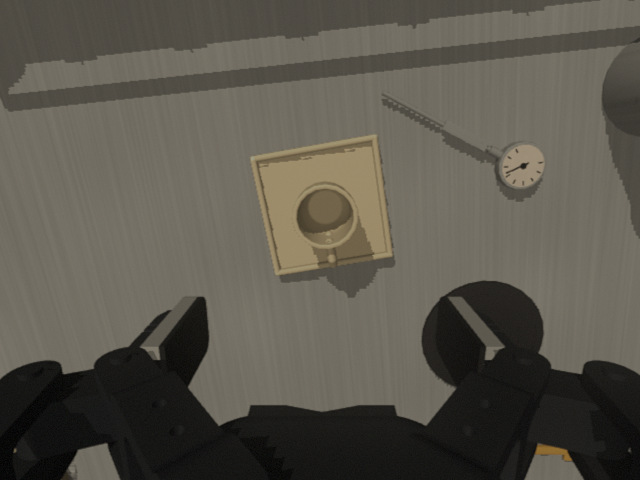

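Run:
```python
from h import *
z=np.load("w1.npz");s,d=wrist();t=ctrl.get_image("top")
g=cv2.cvtColor(d["pixels"],cv2.COLOR_RGB2GRAY)
hsv=cv2.cvtColor(d["pixels"],cv2.COLOR_RGB2HSV)
cs,_=cv2.findContours(cv2.Canny(cv2.GaussianBlur(g,(0,0),1),15,45),cv2.RETR_LIST,cv2.CHAIN_APPROX_NONE)
for c in cs:
    if len(c)>40:
        e=cv2.fitEllipse(c)
        if np.hypot(e[0][0]-327,e[0][1]-216)<12 and 45<e[1][1]<80: print(len(c),np.round(e[0],1),np.round(e[1],1))
a=ray(d,[(326.5,216)]);b=ray(t,[(134.2,271.9)])
p,gap=tri(a,b);print("rim",p,gap,"width mm",63/d["fx"]*np.linalg.norm(p-a[0]), onz(d,[(326.5,216)],60))
m=((hsv[:,:,1]>70)).astype(np.uint8);m[270:]=0
c=max(cv2.findContours(m,0,1)[0],key=cv2.contourArea);r=cv2.minAreaRect(c);print(r,onz(d,cv2.boxPoints(r),13).mean(0),onz(d,cv2.boxPoints(r),13).round(1).tolist())
# mat from top
v=t["pixels"].max(2)[160:250,170:260];mm=(v<60).astype(np.uint8)
c=max(cv2.findContours(mm,0,1)[0],key=cv2.contourArea);e=cv2.fitEllipse(c);print(e);print("mat",onz(t,[(e[0][0]+170,e[0][1]+160)],6))
totool(s,[p[0],p[1],18])
```

```text
91 [325.2 215.9] [29.5 58.5]
158 [324.6 216.1] [56.  56.6]
162 [324.6 216. ] [56.5 57.2]
88 [322.3 221.5] [67.  75.8]
rim [446.10400491 273.95734969  52.8207795 ] 2.240338834161882 width mm 54.21294517319621 [[447.28984868 275.26866522  60.        ]]
((323.7071838378906, 205.77735900878906), (123.80182647705078, 128.88882446289062), 79.80850219726562) [444.79355126 273.27836309  13.        ] [[381.2, 329.1, 13.0], [499.5, 337.4, 13.0], [513.5, 218.9, 13.0], [385.0, 207.8, 13.0]]
((44.088993072509766, 43.47221374511719), (53.077545166015625, 54.79621505737305), 77.12187194824219)
mat [[598.94910699 113.98183949   6.        ]]
tool shift m [-0.0005  0.0023  0.2133]
```

```bash
python3 -m handwheel '[[[0,0,0],[-0.0005,0.0023,0.035],0],[[0,0,0],[0,0,0.035],0],[[0,0,0],[0,0,0.035],0],[[0,0,0],[0,0,0.035],0],[[0,0,0],[0,0,0.035],0]]'
python3 -m handwheel '[[[0,0,0],[0,0,0.015],0],[[0,0,0],[0,0,0.013],0],[[0,0,0],[0,0,0.009],0],[[0,0,0],[0,0,0],0],[[0,0,0],[0,0,0],0]]'
for i in 1 2; do python3 -m handwheel '[[[0,0,0],[0,0,0],0.3],[[0,0,0],[0,0,0],0.5],[[0,0,0],[0,0,0],0.7],[[0,0,0],[0,0,0],0.7],[[0,0,0],[0,0,0],0.7]]';done
```

```text
clock: 2.73
eef_pos: [446.3, 274.0, 55.0]
tool_rot: [3.141, -0.001, 1.469]
force: [1.4, 0.8, -0.3]
width: 85.4
gripper_force: 0.0
clock: 3.15
eef_pos: [446.4, 273.8, 19.4]
tool_rot: [-3.141, -0.0, 1.468]
force: [0.2, 0.3, 0.7]
width: 85.5
gripper_force: 0.0
clock: 3.57
eef_pos: [446.7, 274.4, 20.7]
tool_rot: [3.14, -0.002, 1.468]
force: [-1.3, 0.1, 7.5]
width: 53.9
gripper_force: 61.6
clock: 3.98
eef_pos: [446.5, 274.3, 20.6]
tool_rot: [3.141, -0.001, 1.467]
force: [-0.7, 0.7, 10.4]
width: 53.6
gripper_force: 60.9
```

```bash
python3 -m handwheel '[[[0,0,0],[0,0,-0.01],0.7],[[0,0,0],[0,0,-0.02],0.7],[[0,0,0],[0,0,-0.03],0.7],[[0,0,0],[0,0,-0.03],0.7],[[0,0,0],[0,0,-0.01],0.7]]'
python3 - <<'E'
from h import *
s,d=wrist();print(s["eef_pos"],s["force"],s["width"])
totool(s,[599,114,120])
cv2.imwrite("pics/w2.png",d["pixels"][:,:,::-1])
E
```

```text
clock: 4.4
eef_pos: [447.9, 274.6, 123.1]
tool_rot: [3.137, -0.003, 1.467]
force: [0.5, 0.6, -1.6]
width: 53.8
gripper_force: 63.3
[447.92384702 274.62527622 123.1486206 ] [ 0.52966981  0.59629161 -1.56864281] 53.763154901502105
tool shift m [-0.1442  0.1668  0.0034]
```

View pics/w2.png

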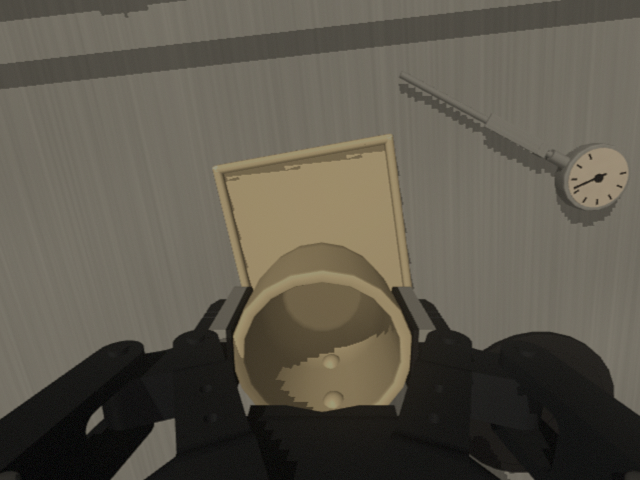

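The espresso cup is held centrally and upright, rim centre at about (323,345), and the square saucer is empty. Next is the mat.

```bash
python3 -m handwheel '[[[0,0,0],[-0.0144,0.0167,0],0.7],[[0,0,0],[-0.0288,0.0333,-0.005],0.7],[[0,0,0],[-0.029,0.033,0],0.7],[[0,0,0],[-0.0288,0.0333,0],0.7],[[0,0,0],[-0.0288,0.0333,0],0.7]]'
python3 -m handwheel '[[[0,0,0],[-0.0144,0.0167,0],0.7],[[0,0,0],[0,0,0],0.7],[[0,0,0],[0,0,0.02],0.7],[[0,0,0],[0,0,0.03],0.7],[[0,0,0],[0,0,0.03],0.7]]'
python3 - <<'E'
from h import *
s=ctrl.read_state();print(s["eef_pos"]);totool(s,[599,114,20],np.radians(84))
E
```

```text
clock: 4.87
eef_pos: [575.3, 135.0, 123.0]
tool_rot: [-3.14, 0.0, 1.468]
force: [0.2, 0.3, -1.4]
width: 54.1
gripper_force: 63.3
clock: 5.28
eef_pos: [589.8, 120.9, 42.8]
tool_rot: [3.141, -0.001, 1.468]
force: [0.7, 0.0, -1.1]
width: 53.7
gripper_force: 63.4
[589.79725701 120.92119754  42.76867618]
tool shift m [-0.006   0.0099  0.0228]
turn deg [ 0.01 -0.05  0.1 ] q7 -0.05
```

```bash
python3 -m handwheel '[[[0,0,0],[-0.006,0.01,0.008],0.7],[[0,0,0],[0,0,0.006],0.7],[[0,0,0],[0,0,0.004],0.7],[[0,0,0],[0,0,0.003],0.7],[[0,0,0],[0,0,0.001],0.7]]'
python3 -m handwheel '[[[0,0,0],[0,0,0.001],0.7],[[0,0,0],[0,0,0],0.7],[[0,0,0],[0,0,0],0.7]]'
```

```text
clock: 5.7
eef_pos: [600.0, 113.5, 22.7]
tool_rot: [3.141, -0.001, 1.468]
force: [-0.8, -0.2, -1.2]
width: 53.8
gripper_force: 63.5
clock: 5.95
eef_pos: [599.8, 113.6, 21.7]
tool_rot: [3.141, -0.0, 1.468]
force: [-0.1, 0.9, -0.9]
width: 53.7
gripper_force: 63.5
```

Contact should come at about z = 18.6–20.

```bash
python3 -m handwheel '[[[0,0,0],[0,0,0.001],0.7],[[0,0,0],[0,0,0.001],0.7],[[0,0,0],[0,0,0],0.7]]'
python3 -m handwheel '[[[0,0,0],[0,0,0.001],0.7],[[0,0,0],[0,0,0],0.7],[[0,0,0],[0,0,0],0.7]]'
```

```text
clock: 6.2
eef_pos: [599.4, 113.3, 19.0]
tool_rot: [-3.141, -0.0, 1.468]
force: [0.0, 0.0, -1.3]
width: 53.8
gripper_force: 63.5
clock: 6.45
eef_pos: [599.5, 113.4, 18.7]
tool_rot: [-3.142, -0.0, 1.468]
force: [-1.4, -0.1, 4.8]
width: 53.7
gripper_force: 63.9
```

```bash
python3 -m handwheel '[[[0,0,0],[0,0,0],0.4],[[0,0,0],[0,0,0],0.2],[[0,0,0],[0,0,0],0],[[0,0,0],[0,0,0],0],[[0,0,0],[0,0,0],0]]'
python3 -m handwheel '[[[0,0,0],[0,0,-0.02],0],[[0,0,0],[0,0,-0.03],0],[[0,0,0],[0,0,-0.04],0],[[0,0,0],[0,0,-0.04],0],[[0,0,0],[0,0,-0.04],0]]'
python3 -m handwheel '[[[0,0,0],[0,0,-0.03],0],[[0,0,0],[0,0,0],0],[[0,0,0],[0,0,0],0]]'
python3 - <<'E'
from h import *
s=ctrl.read_state();print(s["eef_pos"]);totool(s,[463,-65,230])
t=ctrl.get_image("top");cv2.imwrite("pics/top2.png",cv2.resize(t["pixels"][140:330,90:390,::-1],None,fx=2.6,fy=2.6,interpolation=cv2.INTER_CUBIC))
E
```

```text
clock: 6.87
eef_pos: [599.5, 113.2, 17.9]
tool_rot: [3.142, 0.0, 1.468]
force: [-0.5, -0.6, 0.1]
width: 85.5
gripper_force: 0.0
clock: 7.28
eef_pos: [599.0, 113.1, 189.5]
tool_rot: [-3.141, 0.0, 1.467]
force: [0.8, 0.4, -0.5]
width: 85.4
gripper_force: 0.0
clock: 7.53
eef_pos: [600.6, 113.5, 220.0]
tool_rot: [3.138, -0.002, 1.468]
force: [-0.3, 0.2, -0.1]
width: 85.4
gripper_force: 0.0
[600.61824931 113.45419447 219.9945348 ]
tool shift m [-0.1917 -0.1185 -0.0108]
```

```bash
python3 -m handwheel '[[[0,0,0],[-0.0315,-0.02,-0.002],0],[[0,0,0],[-0.032,-0.02,-0.002],0],[[0,0,0],[-0.032,-0.02,-0.002],0],[[0,0,0],[-0.032,-0.02,-0.002],0],[[0,0,0],[-0.032,-0.02,-0.002],0]]'
python3 -m handwheel '[[[0,0,0],[-0.032,-0.0185,0],0],[[0,0,7],[0,0,0],0],[[0,0,7],[0,0,0],0],[[0,0,7],[0,0,0],0],[[0,0,0],[0,0,0],0]]'
python3 -m handwheel '[[[0,0,0],[0,0,0],0],[[0,0,0],[0,0,0],0],[[0,0,0],[0,0,0],0]]'
python3 - <<'E'
from h import *
s,d=wrist();print(s["eef_pos"],s["tool_rot"])
np.savez("w3.npz",p=d["pixels"],pose=d["pose"])
cv2.imwrite("pics/w3.png",d["pixels"][:,:,::-1])
E
```

```text
clock: 8.0
eef_pos: [480.9, -36.0, 226.2]
tool_rot: [-3.138, 0.001, 1.468]
force: [0.2, -1.1, -0.2]
width: 86.1
gripper_force: 0.0
clock: 8.42
eef_pos: [460.5, -65.1, 226.4]
tool_rot: [-3.138, 0.002, 1.097]
force: [0.2, 0.2, 0.4]
width: 85.2
gripper_force: 0.0
clock: 8.67
eef_pos: [461.6, -64.8, 227.5]
tool_rot: [-3.14, 0.001, 1.104]
force: [-0.1, -0.3, 1.0]
width: 85.3
gripper_force: 0.0
[461.56759495 -64.76487211 227.45472252] [-3.14047116e+00  5.26676734e-04  1.10355137e+00]
```

View pics/w3.png

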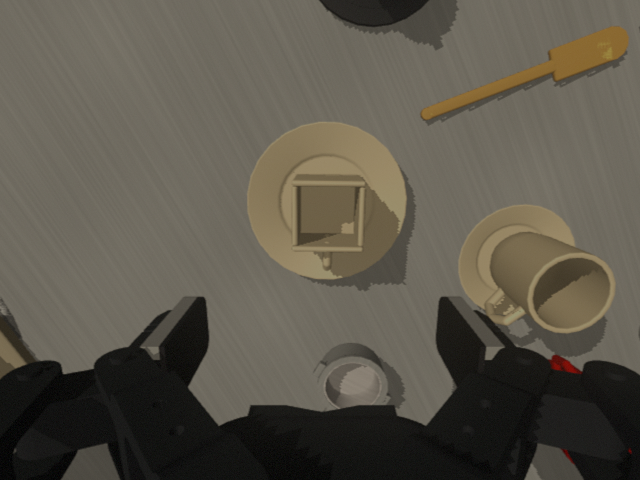

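View pics/top2.png

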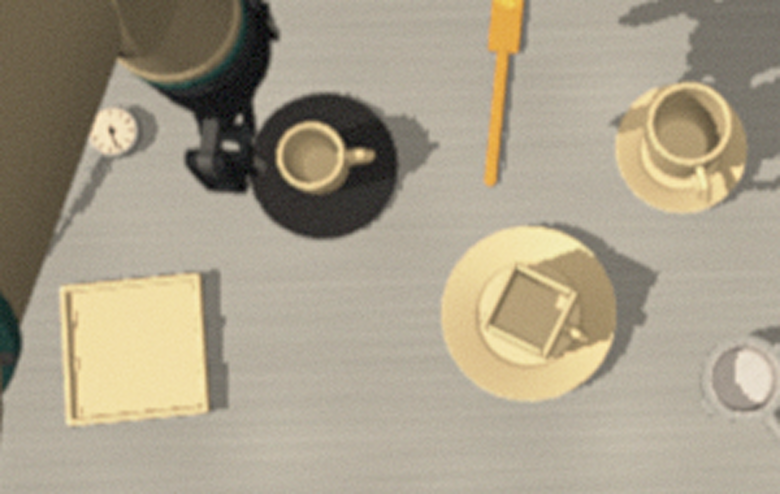

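Espresso stands upright in the mat's area (crop (312,157)). The square cup is well aligned with the tool: rim centre at wrist (329,213) and top-view crop (532,310). The tall cup's rim is at wrist (569,292), with its ear at (505,305).

Run:
```python
from h import *
s,d=wrist();t=ctrl.get_image("top")
c=lambda u,v:[(90+u/2.6,140+v/2.6)]
for n,w,tt,z in[("square",(329,213),(532,310),64),("tall",(569,292),(688,125),96)]:
    p,g=tri(ray(d,[w]),ray(t,c(*tt)));print(n,p.round(1),g.round(1),onz(d,[w],z).round(1),onz(t,c(*tt),z).round(1))
for n,w,tt,z in[("large",(327,200.5),(528.5,313),17),("sqs",None,(134,348),13),("small",None,(681,148),15),("esp",None,(312,157),58),("mat",None,(324,166),6)]:
    if w: print(tri(ray(d,[w]),ray(t,c(*tt)))[0].round(1),onz(d,[w],z).round(1))
    print(n,onz(t,c(*tt),z).round(1))
print("small ear foot",onz(t,c(702,185),60).round(1))
totool(s,[462.5,-66,22])
```

```text
square [466.1 -67.2  37.9] 1.5 [[468.6 -62.9  64. ]] [[463.2 -67.7  64. ]]
tall [ 607.6 -196.6   96.2] 2.2 [[ 608.8 -196.5   96. ]] [[ 606.6 -196.9   96. ]]
[467.  -62.6  -2.7] [[468.8 -60.1  17. ]]
large [[464.8 -63.   17. ]]
sqs [[443.1 272.3  13. ]]
small [[ 605.3 -197.6   15. ]]
esp [[595.1 112.4  58. ]]
mat [[598.1 112.8   6. ]]
small ear foot [[ 564.1 -210.1   60. ]]
tool shift m [-0.0006  0.0014  0.2056]
```

```bash
python3 -m handwheel '[[[0,0,0],[0.0015,0.004,0.02],0],[[0,0,0],[0,0,0.03],0],[[0,0,0],[0,0,0.03],0],[[0,0,0],[0,0,0.03],0],[[0,0,0],[0,0,0],0]]'
python3 -m handwheel '[[[0,0,0],[0,0,0],0],[[0,0,0],[0,0,0],0],[[0,0,0],[0,0,0],0]]'
python3 - <<'E'
from h import *
s,d=wrist();print(s["eef_pos"],s["tool_rot"])
np.savez("w4.npz",p=d["pixels"],pose=d["pose"])
cv2.imwrite("pics/w4.png",d["pixels"][:,:,::-1])
E
```

```text
clock: 9.23
eef_pos: [462.9, -64.8, 114.0]
tool_rot: [-3.133, 0.003, 1.102]
force: [-1.1, 0.5, -0.1]
width: 85.5
gripper_force: 0.0
clock: 9.48
eef_pos: [467.5, -65.7, 119.7]
tool_rot: [3.139, -0.001, 1.101]
force: [0.5, -0.4, -0.2]
width: 85.5
gripper_force: 0.0
[467.45773066 -65.74217933 119.67800985] [ 3.13853581e+00 -1.23746389e-03  1.10118799e+00]
```

View pics/w4.png

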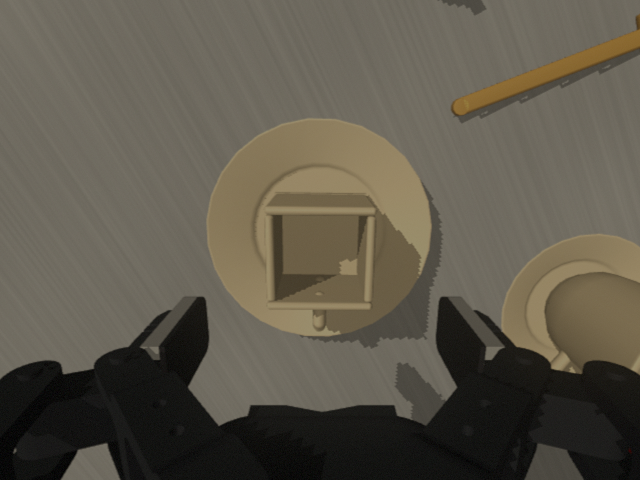

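The rim's outer square spans cols 265–378 and rows 206–309, so its centre is (321,257), in line with the tool's centre column.

Run:
```python
from h import *
z3=np.load("w3.npz")
s,d=wrist()
w=[(321,257.5)]
print(tri(ray(d,w),ray(d,[(329,213)],z3["pose"])),onz(d,w,64))
# size-based range: 113 px for 60mm
print("depth",60*d["fx"]/113, "cam z",d["pose"][:3,3])
p=onz(d,w,64)[0];totool(s,[p[0],p[1],22],np.radians(63.2))
```

```text
(array([469.37343577, -60.75016238,  75.22825839]), np.float64(0.11609809105079538)) [[467.7775214  -63.98820342  64.        ]]
depth 202.49713705792115 cam z [496.8642611   -7.26637051 262.78286058]
tool shift m [ 0.0015 -0.0008  0.0977]
turn deg [ 0.19 -0.08 -0.1 ] q7 0.02
```

```bash
python3 -m handwheel '[[[0,0,0],[0.001,0,0.02],0],[[0,0,0],[0,0,0.03],0],[[0,0,0],[0,0,0.025],0],[[0,0,0],[0,0,0.015],0],[[0,0,0],[0,0,0.008],0]]'
python3 -m handwheel '[[[0,0,0],[0,0,0],0],[[0,0,0],[0,0,0],0.2],[[0,0,0],[0,0,0],0.3],[[0,0,0],[0,0,0],0.5],[[0,0,0],[0,0,0],0.7]]'
python3 -m handwheel '[[[0,0,0],[0,0,0],0.7],[[0,0,0],[0,0,0],0.7],[[0,0,0],[0,0,0],0.7],[[0,0,0],[0,0,0],0.7],[[0,0,0],[0,0,0],0.7]]'
```

```text
clock: 10.0
eef_pos: [466.5, -64.4, 19.2]
tool_rot: [-3.141, -0.0, 1.101]
force: [0.5, 0.0, 0.1]
width: 85.2
gripper_force: 0.0
clock: 10.42
eef_pos: [467.6, -64.7, 21.4]
tool_rot: [3.139, -0.001, 1.101]
force: [-0.7, -0.2, 6.2]
width: 59.7
gripper_force: 64.9
clock: 10.83
eef_pos: [467.6, -64.7, 21.4]
tool_rot: [3.139, -0.001, 1.101]
force: [0.1, 1.2, 6.1]
width: 59.2
gripper_force: 64.9
```

```bash
python3 -m handwheel '[[[0,0,0],[0,0,-0.01],0.7],[[0,0,0],[0,0,-0.02],0.7],[[0,0,0],[0,0,-0.03],0.7],[[0,0,0],[0,0,-0.03],0.7],[[0,0,0],[0,0,0],0.7]]'
python3 -m handwheel '[[[0,0,0],[0,0,0],0.7],[[0,0,0],[0,0,0],0.7]]'
python3 - <<'E'
from h import *
s=ctrl.read_state();print(s["eef_pos"]);totool(s,[443.5,272.5,112],np.radians(63.2))
E
```

```text
clock: 11.25
eef_pos: [469.4, -65.1, 115.0]
tool_rot: [3.134, -0.003, 1.101]
force: [1.3, -0.0, -1.1]
width: 59.5
gripper_force: 65.6
clock: 11.42
eef_pos: [466.3, -64.0, 110.2]
tool_rot: [-3.141, -0.0, 1.102]
force: [-0.5, -0.3, -2.8]
width: 59.3
gripper_force: 65.5
[466.26272048 -64.03089677 110.17130455]
tool shift m [ 0.2899 -0.1724 -0.0017]
turn deg [-0.01 -0.03 -0.07] q7 0.05
```

```bash
python3 -m handwheel '[[[0,0,0],[0.015,-0.009,0],0.7],[[0,0,0],[0.03,-0.018,0],0.7],[[0,0,0],[0.034,-0.02,0],0.7],[[0,0,0],[0.034,-0.02,0],0.7],[[0,0,0],[0.034,-0.02,0],0.7]]'
python3 -m handwheel '[[[0,0,0],[0.034,-0.02,0],0.7],[[0,0,0],[0.034,-0.02,0],0.7],[[0,0,0],[0.034,-0.02,0],0.7],[[0,0,0],[0.025,-0.016,0],0.7],[[0,0,0],[0.01,-0.006,0],0.7]]'
python3 -m handwheel '[[[0,0,0],[0.006,-0.003,0],0.7],[[0,0,0],[0,0,0],0.7],[[0,0,0],[0,0,0],0.7],[[0,0,0],[0,0,0],0.7]]'
python3 - <<'E'
from h import *
s,d=wrist();print(s["eef_pos"]);totool(s,[443.5,272.5,26],np.radians(63.2))
cv2.imwrite("pics/w5.png",d["pixels"][:,:,::-1])
E
```

```text
clock: 11.83
eef_pos: [454.0, 107.1, 108.7]
tool_rot: [-3.139, 0.002, 1.1]
force: [0.5, -0.7, -2.7]
width: 59.4
gripper_force: 65.5
clock: 12.25
eef_pos: [441.9, 270.8, 108.1]
tool_rot: [-3.138, 0.0, 1.108]
force: [0.1, 0.4, -2.6]
width: 59.2
gripper_force: 65.5
clock: 12.58
eef_pos: [444.7, 269.3, 109.7]
tool_rot: [3.141, 0.002, 1.098]
force: [-0.1, -0.0, -2.2]
width: 59.3
gripper_force: 65.5
[444.73803923 269.31511723 109.74304959]
tool shift m [ 0.0024 -0.0026  0.0837]
turn deg [ 0.01  0.1  -0.31] q7 -0.56
```

View pics/w5.png

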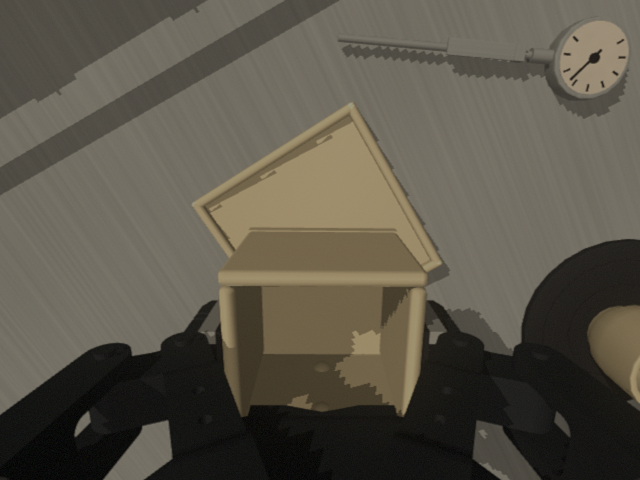

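The square cup is held level above the square saucer, whose corners are at (194,204), (351,104) and (441,265). The saucer centre is the midpoint of left and right.

Run:
```python
from h import *
s,d=wrist()
q=onz(d,[(194,204),(351,104),(441,265)],13);print(q.round(1).tolist());c=(q[0]+q[2])/2;print(c,np.linalg.norm(q[0]-q[1]),np.linalg.norm(q[2]-q[1]))
totool(s,[c[0],c[1],26])
```

```text
[[383.2, 328.0, 13.0], [498.4, 336.3, 13.0], [507.1, 218.3, 13.0]]
[445.18658048 273.12150222  13.        ] 115.50303964516478 118.35739257589066
tool shift m [ 0.0035 -0.0014  0.0839]
```

```bash
python3 -m handwheel '[[[0,0,0],[0.003,-0.002,0.01],0.7],[[0,0,0],[0,0,0.025],0.7],[[0,0,0],[0,0,0.025],0.7],[[0,0,0],[0,0,0.015],0.7],[[0,0,0],[0,0,0.004],0.7]]'
python3 -m handwheel '[[[0,0,0],[0,0,0.002],0.7],[[0,0,0],[0,0,0.001],0.7],[[0,0,0],[0,0,0],0.7],[[0,0,0],[0,0,0],0.7]]'
```

```text
clock: 13.1
eef_pos: [442.5, 274.2, 28.2]
tool_rot: [-3.139, 0.004, 1.1]
force: [-1.3, -0.5, -2.7]
width: 59.2
gripper_force: 65.3
clock: 13.43
eef_pos: [444.7, 275.7, 28.9]
tool_rot: [3.141, -0.001, 1.101]
force: [0.2, -0.8, -3.0]
width: 59.2
gripper_force: 65.3
```

```bash
python3 -m handwheel '[[[0,0,0],[-0.0025,0.001,0.001],0.7],[[0,0,0],[0,0,0.0015],0.7],[[0,0,0],[0,0,0.0015],0.7],[[0,0,0],[0,0,0],0.7],[[0,0,0],[0,0,0],0.7]]'
python3 -m handwheel '[[[0,0,0],[0,0,0.001],0.7],[[0,0,0],[0,0,0],0.7],[[0,0,0],[0,0,0],0.7]]'
```

```text
clock: 13.85
eef_pos: [443.7, 272.8, 24.0]
tool_rot: [-3.141, 0.0, 1.101]
force: [0.7, -0.0, -2.5]
width: 59.3
gripper_force: 65.3
clock: 14.1
eef_pos: [443.9, 272.9, 23.4]
tool_rot: [-3.142, -0.001, 1.101]
force: [-1.0, -1.2, 5.2]
width: 59.6
gripper_force: 65.8
```

Contact. I'll release, rise, and check before heading for the tall cup.

```bash
python3 -m handwheel '[[[0,0,0],[0,0,0],0.5],[[0,0,0],[0,0,0],0.3],[[0,0,0],[0,0,0],0],[[0,0,0],[0,0,0],0],[[0,0,0],[0,0,0],0]]'
python3 -m handwheel '[[[0,0,0],[0,0,-0.02],0],[[0,0,0],[0,0,-0.03],0],[[0,0,0],[0,0,-0.04],0],[[0,0,0],[0,0,-0.04],0],[[0,0,0],[0,0,-0.04],0]]'
python3 -m handwheel '[[[0,0,0],[0,0,-0.04],0],[[0,0,0],[0,0,-0.02],0],[[0,0,0],[0,0,0],0],[[0,0,0],[0,0,0],0]]'
python3 - <<'E'
from h import *
s,d=wrist();print(s["eef_pos"],s["tool_rot"])
t=ctrl.get_image("top")
cv2.imwrite("pics/w6.png",d["pixels"][:,:,::-1])
totool(s,[607,-197,260],np.radians(63.2))
E
```

```text
clock: 14.52
eef_pos: [444.0, 272.8, 22.9]
tool_rot: [3.141, -0.0, 1.101]
force: [0.5, 0.5, 0.0]
width: 85.3
gripper_force: 0.0
clock: 14.93
eef_pos: [443.4, 272.3, 194.5]
tool_rot: [-3.141, 0.001, 1.101]
force: [0.4, 0.7, -0.1]
width: 85.4
gripper_force: 0.0
clock: 15.27
eef_pos: [444.1, 273.3, 253.9]
tool_rot: [3.141, -0.003, 1.102]
force: [0.0, -0.5, -0.4]
width: 85.5
gripper_force: 0.0
[444.14641691 273.26037822 253.94244461] [ 3.14089721e+00 -2.53364957e-03  1.10156509e+00]
tool shift m [-0.3458  0.3579 -0.0067]
turn deg [ 0.04 -0.15 -0.09] q7 -0.71
```

View pics/w6.png

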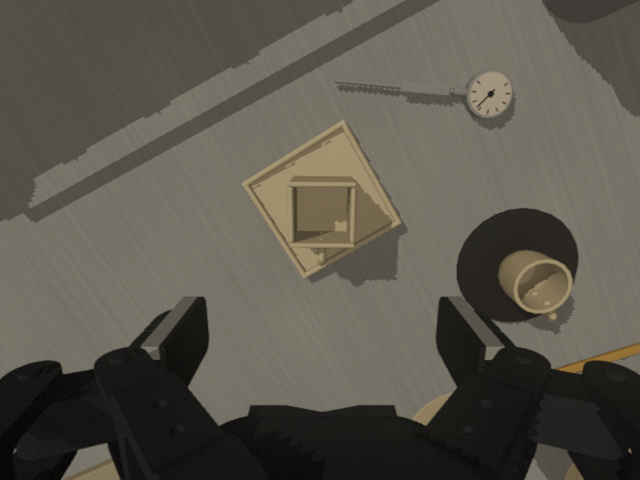

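Square cup stands upright in the middle of its saucer (rim (322,213), saucer (322,202), parallax as expected). Now the tall cup, the only cream tall cup with an ear on the small saucer.

```bash
for i in 1 2; do python3 -m handwheel '[[[0,0,0],[-0.0247,0.0256,0],0],[[0,0,0],[-0.0247,0.0256,0],0],[[0,0,0],[-0.0247,0.0256,0],0],[[0,0,0],[-0.0247,0.0256,0],0],[[0,0,0],[-0.0247,0.0256,0],0]]'; done
python3 -m handwheel '[[[0,0,0],[-0.0247,0.0256,0],0],[[0,0,0],[-0.0247,0.0256,0],0],[[0,0,0],[-0.0247,0.0256,0],0],[[0,0,0],[-0.0247,0.0256,0],0],[[0,0,6.6],[0,0,0],0]]'
python3 -m handwheel '[[[0,0,6.6],[0,0,0],0],[[0,0,6.6],[0,0,0],0],[[0,0,6.6],[0,0,0],0],[[0,0,6.6],[0,0,0],0],[[0,0,6.6],[0,0,0],0]]'
python3 -m handwheel '[[[0,0,6.6],[0,0,0],0],[[0,0,0],[0,0,0],0],[[0,0,0],[0,0,0],0],[[0,0,0],[0,0,0],0]]'
python3 - <<'E'
from h import *
s,d=wrist();print(s["eef_pos"],s["tool_rot"])
np.savez("w7.npz",p=d["pixels"],pose=d["pose"])
cv2.imwrite("pics/w7.png",d["pixels"][:,:,::-1])
totool(s,[607,-197,260],np.radians(17))
E
```

```text
clock: 15.78
eef_pos: [501.3, 103.0, 251.2]
tool_rot: [-3.139, 0.003, 1.101]
force: [1.2, -0.7, -0.3]
width: 85.8
gripper_force: 0.0
clock: 16.2
eef_pos: [559.5, -64.9, 250.9]
tool_rot: [-3.138, 0.001, 1.101]
force: [0.4, 0.1, 0.3]
width: 85.3
gripper_force: 0.0
clock: 16.62
eef_pos: [605.7, -207.9, 251.2]
tool_rot: [3.139, 0.006, 0.975]
force: [-0.3, -0.3, 1.3]
width: 85.6
gripper_force: 0.0
clock: 17.03
eef_pos: [605.9, -197.6, 250.5]
tool_rot: [-3.139, 0.003, 0.404]
force: [0.6, 0.1, -1.1]
width: 85.5
gripper_force: 0.0
clock: 17.37
eef_pos: [606.4, -197.7, 251.8]
tool_rot: [-3.141, 0.002, 0.297]
force: [0.1, 0.3, -0.5]
width: 85.5
gripper_force: 0.0
[ 606.40315053 -197.663119    251.7642585 ] [-3.14056949e+00  1.78657987e-03  2.97307000e-01]
tool shift m [ 0.0008 -0.0005 -0.0082]
turn deg [-0.06  0.1   0.03] q7 -0.52
```

View pics/w7.png

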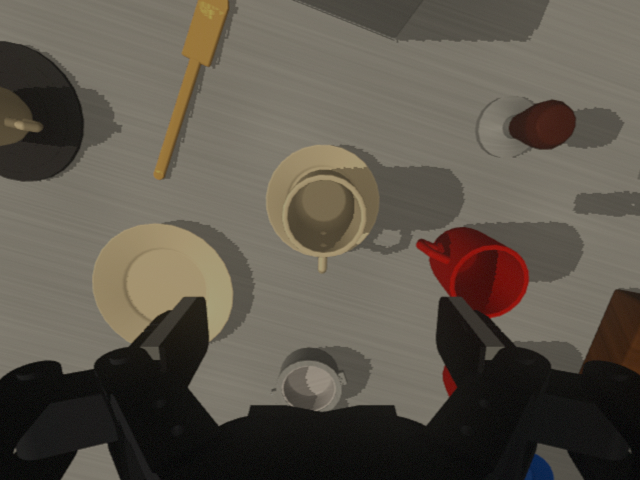

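The tall cup's ear points straight down the picture at (322,265), so the tool is aligned. The rim spans about cols 282–368 and rows 174–256, and the red mug's ear at (425,245) is clear of the right finger.

Run:
```python
from h import *
s,d=wrist()
p=onz(d,[(325,215)],96)[0];print(p,"range",68*d["fx"]/86,"camz",d["pose"][2,3]);totool(s,[p[0],p[1],110])
print("small saucer",onz(d,[(322,200)],15))
```

```text
[ 611.63939161 -198.67080843   96.        ] range 301.5480622389663 camz 395.0448025941203
tool shift m [0.0048 0.0025 0.1421]
small saucer [[ 609.71633053 -196.66894264   15.        ]]
```

```bash
python3 -m handwheel '[[[0,0,0],[0.004,0.002,0.02],0],[[0,0,0],[0,0,0.03],0],[[0,0,0],[0,0,0.03],0],[[0,0,0],[0,0,0.03],0],[[0,0,0],[0,0,0.01],0]]'
python3 -m handwheel '[[[0,0,0],[0,0,0],0],[[0,0,0],[0,0,0],0],[[0,0,0],[0,0,0],0]]'
python3 - <<'E'
from h import *
s,d=wrist();print(s["eef_pos"],s["tool_rot"])
g=cv2.cvtColor(d["pixels"],cv2.COLOR_RGB2GRAY)
cs,_=cv2.findContours(cv2.Canny(cv2.GaussianBlur(g,(0,0),1),15,45),cv2.RETR_LIST,cv2.CHAIN_APPROX_NONE)
for c in cs:
    if len(c)>80:
        e=cv2.fitEllipse(c)
        if abs(e[0][0]-322)<30 and 100<e[1][1]<190: print(len(c),np.round(e[0],1),np.round(e[1],1),onz(d,[e[0]],96).round(1))
cv2.imwrite("pics/w8.png",d["pixels"][:,:,::-1])
E
```

```text
clock: 17.88
eef_pos: [608.9, -196.9, 128.8]
tool_rot: [-3.137, 0.005, 0.296]
force: [-0.8, -0.3, -0.7]
width: 85.2
gripper_force: 0.0
clock: 18.13
eef_pos: [612.4, -199.6, 135.0]
tool_rot: [3.139, -0.002, 0.295]
force: [0.7, 0.7, 0.0]
width: 85.3
gripper_force: 0.0
[ 612.43804951 -199.58811917  135.02039268] [ 3.13933683e+00 -2.46424544e-03  2.94849553e-01]
1130 [317.  250.7] [157.5 170.5] [[ 621.9 -194.4   96. ]]
```

View pics/w8.png

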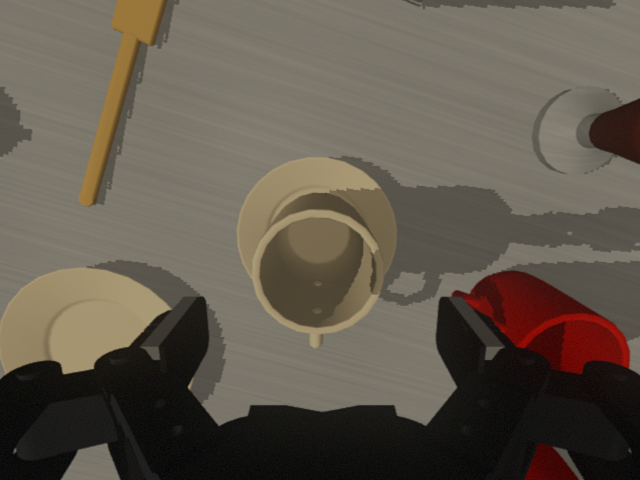

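The rim spans cols 252–384 and rows 210–334, centre (318,272). That is 2 mm to tool −y and 0.5 mm to −x.

```bash
python3 -m handwheel '[[[0,0,0],[-0.0005,-0.002,0.01],0],[[0,0,0],[0,0,0.01],0],[[0,0,0],[0,0,0.01],0],[[0,0,0],[0,0,0],0],[[0,0,0],[0,0,0],0]]'
python3 -m handwheel '[[[0,0,0],[0,0,0.015],0],[[0,0,0],[0,0,0.015],0],[[0,0,0],[0,0,0.015],0],[[0,0,0],[0,0,0.006],0],[[0,0,0],[0,0,0],0]]'
python3 -m handwheel '[[[0,0,0],[0,0,0],0],[[0,0,0],[0,0,0],0.1],[[0,0,0],[0,0,0],0.2],[[0,0,0],[0,0,0],0.4],[[0,0,0],[0,0,0],0.6]]'
python3 -m handwheel '[[[0,0,0],[0,0,0],0.6],[[0,0,0],[0,0,0],0.6],[[0,0,0],[0,0,0],0.6],[[0,0,0],[0,0,0],0.6]]'
```

```text
clock: 18.6
eef_pos: [609.6, -196.4, 101.9]
tool_rot: [-3.14, 0.002, 0.295]
force: [0.5, -0.0, 0.6]
width: 85.2
gripper_force: 0.0
clock: 19.02
eef_pos: [608.8, -196.1, 49.6]
tool_rot: [-3.139, 0.003, 0.295]
force: [-0.1, 0.1, -0.3]
width: 85.5
gripper_force: 0.0
clock: 19.43
eef_pos: [610.9, -197.4, 53.3]
tool_rot: [3.14, -0.002, 0.295]
force: [-1.8, 0.5, 6.0]
width: 67.4
gripper_force: 66.7
clock: 19.77
eef_pos: [610.9, -197.4, 53.3]
tool_rot: [3.14, -0.002, 0.295]
force: [-1.0, 0.1, 6.3]
width: 67.4
gripper_force: 66.7
```

```bash
python3 -m handwheel '[[[0,0,0],[0,0,-0.01],0.6],[[0,0,0],[0,0,-0.02],0.6],[[0,0,0],[0,0,-0.03],0.6],[[0,0,0],[0,0,-0.03],0.6],[[0,0,0],[0,0,0],0.6]]'
python3 -m handwheel '[[[0,0,0],[0,0,0],0.6],[[0,0,0],[0,0,0],0.6]]'
python3 - <<'E'
from h import *
s=ctrl.read_state();print(s["eef_pos"],s["force"]);totool(s,[467,-62,142])
E
```

```text
clock: 20.18
eef_pos: [613.1, -198.8, 148.0]
tool_rot: [3.135, -0.007, 0.295]
force: [1.7, -1.0, -2.2]
width: 67.4
gripper_force: 68.4
clock: 20.35
eef_pos: [609.6, -195.7, 141.3]
tool_rot: [-3.14, 0.001, 0.295]
force: [-0.4, 1.1, -3.4]
width: 67.7
gripper_force: 68.3
[ 609.57057266 -195.73354856  141.31381431] [-0.41088107  1.08867276 -3.38554168]
tool shift m [-0.0975 -0.1694 -0.0003]
```

```bash
python3 -m handwheel '[[[0,0,0],[-0.008,-0.015,0],0.6],[[0,0,0],[-0.018,-0.031,0],0.6],[[0,0,0],[-0.02,-0.035,0],0.6],[[0,0,0],[-0.02,-0.035,0],0.6],[[0,0,0],[-0.018,-0.03,0],0.6]]'
python3 -m handwheel '[[[0,0,0],[-0.01,-0.017,0],0.6],[[0,0,0],[-0.0035,-0.0065,0],0.6],[[0,0,0],[0,0,0],0.6],[[0,0,0],[0,0,0],0.6],[[0,0,0],[0,0,0],0.6]]'
python3 - <<'E'
from h import *
s,d=wrist();print(s["eef_pos"],s["tool_rot"])
cv2.imwrite("pics/w9.png",d["pixels"][:,:,::-1])
E
```

```text
clock: 20.77
eef_pos: [483.7, -79.0, 140.3]
tool_rot: [-3.138, 0.004, 0.295]
force: [-0.1, 0.6, -3.1]
width: 67.5
gripper_force: 68.8
clock: 21.18
eef_pos: [469.1, -64.3, 141.9]
tool_rot: [3.14, -0.001, 0.294]
force: [-0.1, 0.3, -3.3]
width: 67.2
gripper_force: 68.8
[469.10019653 -64.25026995 141.92451659] [ 3.13958237e+00 -8.06825835e-04  2.94063613e-01]
```

View pics/w9.png

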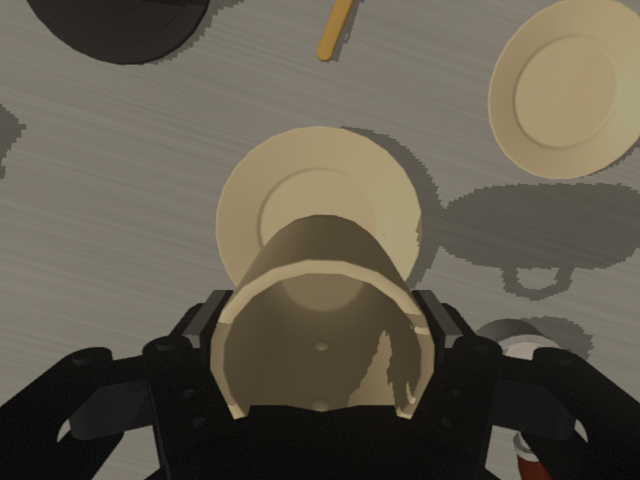

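Tall cup held level. The large saucer's outline runs from left (216,222) over top (319,126) to right (422,220). I'll fit a circle on the rim plane, and the same for the small saucer at (565,90).

Run:
```python
from h import *
from scipy.optimize import least_squares
s,d=wrist()
hsv=cv2.cvtColor(cv2.GaussianBlur(d["pixels"],(0,0),1.5),cv2.COLOR_RGB2HSV)
m=((hsv[:,:,1]>60)&(hsv[:,:,2]>90)).astype(np.uint8)
for x,y in[(319,150),(240,220),(400,220),(50,300),(300,80),(565,90)]:print(hsv[y,x],end=" ")
def fit(x0,x1,y0,y1,z,r):
    q=np.zeros_like(m);q[y0:y1,x0:x1]=m[y0:y1,x0:x1]
    c=max(cv2.findContours(q,0,1)[0],key=cv2.contourArea)[:,0].astype(float)
    k=(c[:,0]>x0+2)&(c[:,0]<x1-3)&(c[:,1]>y0+2)&(c[:,1]<y1-3);P=onz(d,c[k],z)[:,:2]
    f=least_squares(lambda a:np.hypot(*(P-a[:2]).T)-a[2],[*P.mean(0),r],loss="soft_l1")
    print(k.sum(),f.x.round(1),np.abs(f.fun).mean().round(2));return f.x
a=fit(200,440,110,230,17,75);b=fit(470,640,0,200,15,57.5)
totool(s,[a[0],a[1],56])
t=ctrl.get_image("top")
```

```text
[ 21  81 163] [ 20  84 149] [ 23  73 167] [ 21  32 126] [ 21  34 126] [ 20  82 165] 346 [466.4 -62.9  74.2] 9.67
312 [ 607.1 -198.1   56.8] 0.2
tool shift m [-0.0022 -0.0023  0.0859]
```

```bash
python3 -m handwheel '[[[0,0,0],[-0.002,-0.002,0.01],0.6],[[0,0,0],[0,0,0.025],0.6],[[0,0,0],[0,0,0.025],0.6],[[0,0,0],[0,0,0.015],0.6],[[0,0,0],[0,0,0.005],0.6]]'
python3 -m handwheel '[[[0,0,0],[0,0,0],0.6],[[0,0,0],[0,0,0],0.6],[[0,0,0],[0,0,0],0.6]]'
python3 - <<'E'
from h import *
s=ctrl.read_state();print(s["eef_pos"]);totool(s,[466.4,-62.9,54.3])
E
```

```text
clock: 21.75
eef_pos: [464.4, -62.0, 60.0]
tool_rot: [-3.14, 0.003, 0.294]
force: [-0.4, 0.4, -3.2]
width: 67.8
gripper_force: 68.8
clock: 22.0
eef_pos: [466.1, -62.1, 62.8]
tool_rot: [3.141, -0.002, 0.294]
force: [-0.2, -0.5, -2.8]
width: 67.5
gripper_force: 68.8
[466.07856574 -62.13490138  62.82972395]
tool shift m [0.0001 0.0008 0.0085]
```

```bash
python3 -m handwheel '[[[0,0,0],[0,0.0005,0.003],0.6],[[0,0,0],[0,0,0.002],0.6],[[0,0,0],[0,0,0.002],0.6],[[0,0,0],[0,0,0.001],0.6],[[0,0,0],[0,0,0],0.6]]'
python3 -m handwheel '[[[0,0,0],[0,0,0.001],0.6],[[0,0,0],[0,0,0],0.6],[[0,0,0],[0,0,0],0.6]]'
python3 -m handwheel '[[[0,0,0],[0,0,0.001],0.6],[[0,0,0],[0,0,0],0.6],[[0,0,0],[0,0,0],0.6]]'
```

```text
clock: 22.42
eef_pos: [465.3, -62.0, 53.9]
tool_rot: [-3.141, 0.0, 0.295]
force: [-0.2, 0.3, -3.3]
width: 67.3
gripper_force: 68.9
clock: 22.67
eef_pos: [465.4, -62.1, 53.3]
tool_rot: [-3.141, -0.0, 0.295]
force: [-0.1, -0.1, 2.0]
width: 67.4
gripper_force: 69.1
clock: 22.92
eef_pos: [465.5, -62.2, 53.2]
tool_rot: [-3.141, -0.002, 0.294]
force: [-2.7, 0.3, 14.9]
width: 67.7
gripper_force: 70.2
```

```bash
python3 -m handwheel '[[[0,0,0],[0,0,-0.001],0.4],[[0,0,0],[0,0,0],0.2],[[0,0,0],[0,0,0],0],[[0,0,0],[0,0,0],0],[[0,0,0],[0,0,0],0]]'
python3 -m handwheel '[[[0,0,0],[0,0,-0.02],0],[[0,0,0],[0,0,-0.03],0],[[0,0,0],[0,0,-0.04],0],[[0,0,0],[0,0,-0.04],0],[[0,0,0],[0,0,-0.04],0]]'
python3 -m handwheel '[[[0,0,-6.7],[0,0,0],0],[[0,0,-6.7],[0,0,0],0],[[0,0,-6.7],[0,0,0],0],[[0,0,-6.7],[0,0,0],0],[[0,0,-6.7],[0,0,0],0]]'
python3 -m handwheel '[[[0,0,-6.7],[0,0,0],0],[[0,0,-6.7],[0,0,0],0],[[0,0,-6.7],[0,0,0],0],[[0,0,-6.7],[0,0,0],0],[[0,0,-6.7],[0,0,0],0]]'
python3 -m handwheel '[[[0,0,0],[0,0,0],0],[[0,0,0],[0,0,0],0],[[0,0,0],[0,0,0],0]]'
python3 - <<'E'
from h import *
s,d=wrist();totool(s,[599.2,113.2,220],np.radians(84.1))
cv2.imwrite("pics/w10.png",d["pixels"][:,:,::-1])
E
```

```text
clock: 23.33
eef_pos: [465.5, -62.2, 52.9]
tool_rot: [3.141, -0.0, 0.295]
force: [0.1, -0.3, 0.5]
width: 85.1
gripper_force: 0.0
clock: 23.75
eef_pos: [464.6, -62.3, 224.5]
tool_rot: [3.141, 0.002, 0.294]
force: [1.1, 1.1, -0.0]
width: 85.4
gripper_force: 0.0
clock: 24.17
eef_pos: [465.3, -62.0, 223.1]
tool_rot: [3.141, -0.0, 0.885]
force: [-0.5, 0.1, 1.0]
width: 85.6
gripper_force: 0.0
clock: 24.58
eef_pos: [465.2, -62.1, 223.0]
tool_rot: [-3.142, 0.0, 1.47]
force: [-0.3, -0.2, 0.4]
width: 85.4
gripper_force: 0.0
clock: 24.83
eef_pos: [465.3, -62.2, 223.0]
tool_rot: [-3.141, -0.0, 1.461]
force: [-1.1, -0.6, 0.0]
width: 85.6
gripper_force: 0.0
tool shift m [0.189  0.1139 0.0029]
turn deg [-0.01 -0.   -0.4 ] q7 0.3
```

```bash
python3 -m handwheel '[[[0,0,0],[0.0315,0.019,0],0],[[0,0,0],[0.0315,0.019,0],0],[[0,0,0],[0.0315,0.019,0],0],[[0,0,0],[0.0315,0.019,0],0],[[0,0,0],[0.0315,0.019,0],0]]'
python3 -m handwheel '[[[0,0,0],[0.0315,0.019,0],0],[[0,0,0],[0,0,0],0],[[0,0,0],[0,0,0],0],[[0,0,0],[0,0,0.03],0],[[0,0,0],[0,0,0.03],0]]'
python3 -m handwheel '[[[0,0,0],[0,0,0.03],0],[[0,0,0],[0,0,0.03],0],[[0,0,0],[0,0,0],0],[[0,0,0],[0,0,0],0],[[0,0,0],[0,0,0],0]]'
python3 - <<'E'
from h import *
s,d=wrist();print(s["eef_pos"]);totool(s,[599.4,113.3,18])
hsv=cv2.cvtColor(cv2.GaussianBlur(d["pixels"],(0,0),1),cv2.COLOR_RGB2HSV)
m=((hsv[:,:,1]>60)&(hsv[:,:,2]>60)).astype(np.uint8);m[:,:215]=0;m[:,430:]=0
c=max(cv2.findContours(m,0,1)[0],key=cv2.contourArea);x,y,w,h=cv2.boundingRect(c);print(x,y,w,h)
print(onz(d,[(x+w/2,y+w/2)],58).round(1))
E
```

```text
clock: 25.3
eef_pos: [577.3, 86.2, 222.9]
tool_rot: [-3.141, 0.0, 1.463]
force: [0.7, 0.1, -0.5]
width: 85.2
gripper_force: 0.0
clock: 25.72
eef_pos: [599.8, 112.5, 163.9]
tool_rot: [3.138, 0.0, 1.462]
force: [1.5, -0.0, -1.4]
width: 85.4
gripper_force: 0.0
clock: 26.13
eef_pos: [599.7, 112.7, 104.6]
tool_rot: [3.14, 0.0, 1.462]
force: [0.7, -0.2, 0.3]
width: 85.3
gripper_force: 0.0
[599.72363903 112.70189568 104.60794808]
tool shift m [ 0.0006 -0.0006  0.0866]
267 202 108 133
[[599.7 118.   58. ]]
```

```bash
python3 -m handwheel '[[[0,0,0],[0.0005,-0.0005,0.02],0],[[0,0,0],[0,0,0.03],0],[[0,0,0],[0,0,0.02],0],[[0,0,0],[0,0,0.012],0],[[0,0,0],[0,0,0.005],0]]'
python3 -m handwheel '[[[0,0,0],[0,0,0],0],[[0,0,0],[0,0,0],0.2],[[0,0,0],[0,0,0],0.4],[[0,0,0],[0,0,0],0.6],[[0,0,0],[0,0,0],0.7]]'
python3 -m handwheel '[[[0,0,0],[0,0,0],0.7],[[0,0,0],[0,0,0],0.7],[[0,0,0],[0,0,0],0.7],[[0,0,0],[0,0,0],0.7]]'
```

```text
clock: 26.6
eef_pos: [598.5, 114.2, 15.9]
tool_rot: [3.141, -0.0, 1.464]
force: [-0.6, 0.7, -0.4]
width: 85.1
gripper_force: 0.0
clock: 27.02
eef_pos: [599.5, 114.4, 18.0]
tool_rot: [3.139, -0.001, 1.464]
force: [-1.4, -0.9, 7.3]
width: 53.9
gripper_force: 61.7
clock: 27.35
eef_pos: [599.4, 114.4, 18.0]
tool_rot: [3.139, -0.001, 1.464]
force: [-1.4, 0.3, 7.4]
width: 53.9
gripper_force: 61.7
```

```bash
python3 -m handwheel '[[[0,0,0],[0,0,-0.01],0.7],[[0,0,0],[0,0,-0.02],0.7],[[0,0,0],[0,0,-0.03],0.7],[[0,0,0],[0,0,-0.03],0.7],[[0,0,0],[0,0,0],0.7]]'
python3 -m handwheel '[[[0,0,0],[0,0,0],0.7],[[0,0,0],[0,0,0],0.7]]'
python3 - <<'E'
from h import *
s=ctrl.read_state();print(s["eef_pos"],s["force"]);totool(s,[607.5,-198,108])
E
```

```text
clock: 27.77
eef_pos: [602.5, 114.3, 112.5]
tool_rot: [3.131, -0.003, 1.464]
force: [1.0, -0.0, -1.5]
width: 53.6
gripper_force: 63.3
clock: 27.93
eef_pos: [597.9, 114.6, 106.2]
tool_rot: [-3.141, -0.0, 1.464]
force: [-0.3, -1.0, -0.8]
width: 53.9
gripper_force: 63.2
[597.90788859 114.60185994 106.17109131] [-0.29937874 -1.01807837 -0.81164483]
tool shift m [-0.3098  0.0427 -0.002 ]
```

```bash
python3 -m handwheel '[[[0,0,0],[-0.015,0.002,0],0.7],[[0,0,0],[-0.03,0.0045,0],0.7],[[0,0,0],[-0.036,0.005,0],0.7],[[0,0,0],[-0.036,0.005,0],0.7],[[0,0,0],[-0.036,0.005,0],0.7]]'
python3 -m handwheel '[[[0,0,0],[-0.036,0.005,0],0.7],[[0,0,0],[-0.036,0.005,0],0.7],[[0,0,0],[-0.036,0.005,0],0.7],[[0,0,0],[-0.03,0.004,0],0.7],[[0,0,0],[-0.015,0.002,0],0.7]]'
python3 -m handwheel '[[[0,0,0],[-0.004,0,0],0.7],[[0,0,0],[0,0,0],0.7],[[0,0,0],[0,0,0],0.7],[[0,0,0],[0,0,0],0.7]]'
python3 - <<'E'
from h import *
from scipy.optimize import least_squares
s,d=wrist();print(s["eef_pos"],s["tool_rot"])
hsv=cv2.cvtColor(cv2.GaussianBlur(d["pixels"],(0,0),1.5),cv2.COLOR_RGB2HSV)
m=((hsv[:,:,1]>60)&(hsv[:,:,2]>90)&(hsv[:,:,0]>15)).astype(np.uint8)
q=np.zeros_like(m);q[:230,220:430]=m[:230,220:430]
c=max(cv2.findContours(q,0,1)[0],key=cv2.contourArea)[:,0].astype(float);print(c.min(0),c.max(0))
k=(c[:,1]<200);P=onz(d,c[k],15)[:,:2]
f=least_squares(lambda a:np.hypot(*(P-a[:2]).T)-57.5,P.mean(0),loss="soft_l1");print(f.x,np.abs(f.fun).mean())
totool(s,[*f.x,22])
cv2.imwrite("pics/w11.png",d["pixels"][:,:,::-1])
E
```

```text
clock: 28.35
eef_pos: [602.1, -41.2, 104.4]
tool_rot: [-3.138, 0.0, 1.465]
force: [1.1, -0.3, -0.8]
width: 53.7
gripper_force: 63.2
clock: 28.77
eef_pos: [606.0, -200.6, 104.7]
tool_rot: [-3.139, 0.003, 1.458]
force: [0.3, 0.2, -0.1]
width: 53.9
gripper_force: 63.2
clock: 29.1
eef_pos: [607.6, -195.5, 105.2]
tool_rot: [-3.14, -0.002, 1.467]
force: [0.1, 0.7, -1.4]
width: 53.9
gripper_force: 63.2
[ 607.60326636 -195.5356768   105.18235136] [-3.13997285e+00 -2.22167137e-03  1.46688051e+00]
[234. 156.] [411. 229.]
[ 607.15141988 -198.58442677] 0.13951566089317122
tool shift m [-0.0033  0.      0.0832]
```

```bash
python3 -m handwheel '[[[0,0,0],[-0.003,0,0.01],0.7],[[0,0,0],[0,0,0.025],0.7],[[0,0,0],[0,0,0.025],0.7],[[0,0,0],[0,0,0.012],0.7],[[0,0,0],[0,0,0.004],0.7]]'
python3 -m handwheel '[[[0,0,0],[0,0,0],0.7],[[0,0,0],[0,0,0],0.7],[[0,0,0],[0,0,0],0.7]]'
```

```text
clock: 29.57
eef_pos: [605.5, -199.9, 27.1]
tool_rot: [-3.137, -0.001, 1.465]
force: [-0.8, 0.6, -0.8]
width: 53.9
gripper_force: 63.3
clock: 29.82
eef_pos: [608.3, -201.9, 31.3]
tool_rot: [3.139, 0.001, 1.464]
force: [0.6, 0.1, -0.3]
width: 53.4
gripper_force: 63.3
```

```bash
python3 -m handwheel '[[[0,0,0],[0.003,-0.001,0.004],0.7],[[0,0,0],[0,0,0.003],0.7],[[0,0,0],[0,0,0.002],0.7],[[0,0,0],[0,0,0.001],0.7],[[0,0,0],[0,0,0],0.7]]'
python3 -m handwheel '[[[0,0,0],[0,0,0.001],0.7],[[0,0,0],[0,0,0],0.7],[[0,0,0],[0,0,0],0.7]]'
```

```text
clock: 30.23
eef_pos: [606.4, -198.3, 19.8]
tool_rot: [-3.141, -0.0, 1.464]
force: [0.1, -0.5, -1.4]
width: 54.0
gripper_force: 63.3
clock: 30.48
eef_pos: [606.6, -198.5, 19.0]
tool_rot: [-3.142, 0.0, 1.464]
force: [-0.3, 0.6, -0.9]
width: 53.7
gripper_force: 63.3
```

```bash
python3 -m handwheel '[[[0,0,0],[0,0,0.001],0.7],[[0,0,0],[0,0,0],0.7],[[0,0,0],[0,0,0],0.7]]'
python3 -m handwheel '[[[0,0,0],[0,0,0.0005],0.7],[[0,0,0],[0,0,0],0.7],[[0,0,0],[0,0,0],0.7]]'
```

```text
clock: 30.73
eef_pos: [606.8, -198.5, 18.1]
tool_rot: [3.141, 0.0, 1.464]
force: [-0.4, 0.5, -0.4]
width: 53.9
gripper_force: 63.3
clock: 30.98
eef_pos: [606.8, -198.5, 18.0]
tool_rot: [3.141, 0.0, 1.464]
force: [0.0, 0.8, 4.9]
width: 53.7
gripper_force: 63.5
```

Contact. I'll release, rise, swing clear and take the final look.

```bash
python3 -m handwheel '[[[0,0,0],[0,0,0],0.4],[[0,0,0],[0,0,0],0.2],[[0,0,0],[0,0,0],0],[[0,0,0],[0,0,0],0],[[0,0,0],[0,0,0],0]]'
python3 -m handwheel '[[[0,0,0],[0,0,-0.02],0],[[0,0,0],[0,0,-0.03],0],[[0,0,0],[0,0,-0.04],0],[[0,0,0],[0,0,-0.04],0],[[0,0,0],[0,0,-0.04],0]]'
python3 -m handwheel '[[[0,0,0],[0,0,-0.04],0],[[0,0,0],[0.04,0,0],0],[[0,0,0],[0.04,0,0],0],[[0,0,0],[0.04,0,0],0],[[0,0,0],[0.04,0,0],0]]'
python3 -m handwheel '[[[0,0,0],[0.04,0,0],0],[[0,0,0],[0.04,0,0],0],[[0,0,0],[0.02,0,0],0],[[0,0,0],[0,0,0],0],[[0,0,0],[0,0,0],0]]'
python3 - <<'E'
from h import *
t=ctrl.get_image("top")
cv2.imwrite("pics/top3.png",cv2.resize(t["pixels"][140:330,90:390,::-1],None,fx=2.6,fy=2.6,interpolation=cv2.INTER_CUBIC))
E
```

```text
clock: 31.4
eef_pos: [606.5, -198.3, 17.2]
tool_rot: [-3.141, -0.0, 1.464]
force: [0.6, -0.3, 0.2]
width: 85.2
gripper_force: 0.0
clock: 31.82
eef_pos: [606.1, -198.3, 188.9]
tool_rot: [-3.141, 0.0, 1.464]
force: [0.4, -0.1, -0.2]
width: 85.5
gripper_force: 0.0
clock: 32.23
eef_pos: [623.6, -37.6, 227.8]
tool_rot: [3.141, -0.001, 1.463]
force: [0.6, -0.7, -0.0]
width: 85.3
gripper_force: 0.0
clock: 32.65
eef_pos: [634.1, 62.0, 227.0]
tool_rot: [-3.141, 0.0, 1.468]
force: [-0.0, -0.2, 0.5]
width: 85.4
gripper_force: 0.0
```

View pics/top3.png

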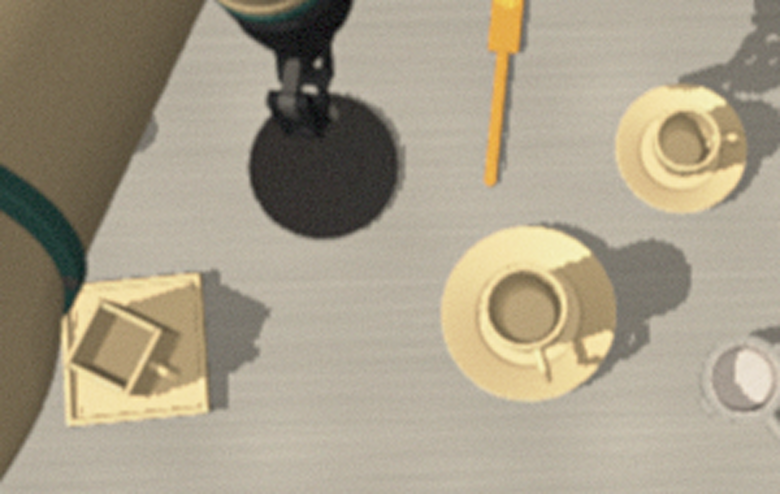

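The three cups stand upright on their own saucers: rims at crop (686,140), (526,308) and (117,345), saucers at (681,148), (528,313) and (134,348). The saucers have not moved. I'll check the offsets numerically.

Run:
```python
from h import *
t=ctrl.get_image("top")
c=lambda u,v:[(90+u/2.6,140+v/2.6)]
for n,a,za,b,zb in[("esp",(686,140),58,(681,148),15),("tall",(526,308),96,(528.5,313),17),("sq",(117,345),66,(134,348),13)]:
    print(n,(onz(t,c(*a),za)-onz(t,c(*b),zb))[0,:2].round(1))
```

```text
esp [-2.5 -0.7]
tall [-2.7 -1.2]
sq [-0.7 -4.7]
```

```bash
python3 -c "
from cell import ctrl
print(ctrl.finish_job())"
```

```text
the job is handed in; nothing more can be done
None
```

I handed the job in at about 33 s on the clock: all three cups stand upright on their own saucers, within about 5 mm of centre in the last top view, with the espresso cup parked on the mat on the way; no pass/fail result came back.

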